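# Slide a prop foot under the drill-bush bridge and clamp it

### The job

Load the drill jig: with the fingertips push the bare steel foot plate along the jig bed, flat and without lifting or tipping it, under the low blue drill bridge until it lies flush along the side fence and fully home against the end stop. Only then push the red-knobbed cam lever all the way round to its closed stop, so that the cam clamps the plate. Leave everything else on the bench where it is.

Things in the scene. Friction and masses are not known exactly. Their poses are not given: they have to be found in the camera images.
- jig: drill jig bolted to the bench. Its x axis is the loading direction (from the bed's open near end to the end stop), y points across the lane to the fence, z up; origin at bench level under the middle of the plate's seat. All jig points share these axes. Bed: green-painted slab, jig x -215 to 95 mm, y -96 to 59 mm, top 12 mm above the bench. The lane is open on its -y side but for the cam and bridge block
- seat (a point): on the bed's top face (jig x 0, y 0, z 12 mm): where foot_plate's origin lies when the plate is flush with the fence and home against the stop. The plate's tail edge is then at jig x -65 mm
- fence (a point): top edge of the fence's guiding face, at mid-length (jig x -60, y 35, z 23 mm). Dark steel bar, jig x -185 to 65 mm, y 35 to 57 mm, rising 11 mm above the bed; its face looks to -y and guides the plate's +y edge
- end_stop (a point): top edge of the end stop's face (jig x 65, y 0, z 24 mm). Dark steel block, jig x 65 to 81 mm, y -30 to 35 mm; its face looks to -x and stops the plate's leading edge
- bridge (a point): top face of the blue drill bridge, middle of the lane (jig x 41, y 0, z 37 mm). Plate 32 mm along x (jig x 25 to 57), jig y -63 to 57 mm, underside 11 mm above the bed, so 3 mm above the plate; two brass drill bushes on it reach 44 mm above the bench. It stands on the fence and on a blue block at jig y -63 to -43 mm
- foot_plate: workpiece: bare steel plate 130 (its x) x 70 (y) x 8 mm, a tube 34 mm wide, 45 mm tall welded upright on its middle; 0.55-0.85 kg, slides at 2-8 N. Origin: centre of its underside. Starts flat on the bed's near end, up to 12 degrees askew, 20-35 mm off the fence, its +x roughly along jig x, clear of bridge and cam. Symmetrical end for end. Seated, 8 mm of it shows beyond the bridge
- cam_lever (a joint): lever angle, rad: 0 open (points from the pivot at 80 degrees from jig +x towards -y, away from the lane), 1.745 closed stop (points along jig -x). Closes clockwise seen from above, knob moving to the bed's near end; starts at 0-0.3. Stiff hinge (0.12 N m), stays put; needs 2-10 N at 70 mm from the pivot, most as the cam grips. Open, the cam clears a flush plate by 4 mm or more; closed, it presses it to the fence
- lever_pivot (a point): on the lever's vertical axis, at jig x -12, y -56.4 mm, at the height of the lever's centreline (34 mm above the bench). Round steel cam below it (radius 16 mm, centre 6 mm off the axis), 13 to 22 mm above the bench; a hub of radius 11 mm rises to 40 mm
- lever_knob (a point): centre of the red ball knob (24 mm diameter) at the lever's end, 95 mm from the pivot, 34 mm above the bench. The lever is a round bar 10 mm thick, its centreline 34 mm above the bench
- drilled_foot: bystander: a finished foot plate painted red, same shape as foot_plate but with four black drilled holes, lying flat on the bench. Origin: centre of its underside
- sleeve_a: bystander: bright steel tube offcut standing on end on the bench, 48 mm diameter, 70 mm tall. Origin: centre of its foot
- sleeve_b: bystander: dark steel tube offcut standing on end on the bench, 38 mm diameter, 55 mm tall. Origin: centre of its foot
- hammer: bystander: hammer lying flat on the bench, 280 mm long. Origin: underside, near mid-length
- spanner: bystander: open spanner lying flat on the bench, 180 mm long. Origin: underside, near mid-length
- chisel: bystander: yellow cold chisel lying flat on the bench, 190 mm long, 20 mm wide. Origin: underside, at mid-length
- prop_nut: bystander: dark square steel nut 36 x 36 x 20 mm lying flat on the bench. Origin: centre of its underside

How it is judged:
By the outcome, as a careful person would: the job done as asked, in the order asked, and still so for the second after the job is handed in, with the robot touching nothing.
It also fails if it takes over 59 s, if anything falls off the work surface, if the arm or the gripper's body presses on something with over 40 N, if the wrist force passes 120 N, or if a joint passes its speed limit or range.

### The arm

A 6-joint arm with a two-finger parallel gripper is mounted at the origin on the work surface. World frame = base frame: x ahead of the robot, y to its left, z up, the work surface at z = 0. Lengths are in m, angles in rad, forces in N, time in s.
With the tool pointing down it reaches from about 0.35 to 0.85 m from the base axis. Payload 8.1 kg.
Tool frame: the origin (TCP) lies at the very end of the fingers, on their centre line; the grasp point (between the pads) lies 19 mm behind it; z points along the fingers, x is the direction in which the jaws open and shut, and the axes are right-handed (so a half turn about z gives the same grasp; the last joint's range is limited). The gripper opens to 93 mm and grips with 3 to 60 N. Pads are 15 mm wide; open, the fingers measure 128 mm over their backs; the gripper's body (75 mm by 188 mm) begins 65 mm behind the grasp point.
Start: joints at [1.207, 0.13, 1.488, -0, 1.523, -0.085], TCP at [0.165, 0.577, 0.219] pointing down, gripper open.
Joint ranges: [-2.96, 2.96], [-0.89, 2.26], [0.02, 2.5], [-1.34, 4.48], [0, 2.73], [-2.66, 2.66]. Speed limits (rad/s): [2.39, 2.39, 2.79, 3.14, 3.14, 3.14].

### API

Orientations are given as a rotation vector (axis times angle).
In Python, from plant import robot gives the robot as it stands. The module is installed in compiled form; this text tells all that it offers.
- The arm moves only by the tool jog_arm, never from a script. Its argument "commands" is one flat list of numbers, 5 for each row, row after row: the gripper's target within -1 to 1 (shut at 1, half-way at 0, fully open at -1), then the shift along the tool's x, y, z in m, then the turn about the tool's z in degrees. A call has 1 to 20 rows; each row shifts and turns the commanded pose from where the row before left it, along the tool's axes as they then stand; what a row does not reach is not made up. A row lasts 1/12 s, in which the tool goes at most 41.7 mm and 7.16 degrees, less where a joint would pass 70% of its speed; a pose out of reach is approached as far as the arm can. A call is refused whole if a number of a shift passes 0.0417 or a number of a turn 7.16, either way. A call with a gripper value outside its range is refused whole. The fingers move at their own pace and stop on an object; "grip_force" is the grip in N (left out, the last holds). Time passes only in rows, so rows that do not move let the fingers close. It gives the time, the measured TCP pose, the force and the opening at its end, in the units of the state.
- robot.read_state(): the state, without advancing time (a new reading comes with each control period).
- robot.read_camera(name): name is "side" or "top"; returns a dict with "img" (384x512x3 uint8, blue, green, red), "vfov" (degrees; the focal length in pixels is half the picture's height over the tangent of half this angle, whatever the lens; pixels are square), "cx", "cy" (the principal point, pixels), "extrinsics" (4x4, takes a point from world to camera coordinates). Camera axes: x right, y down, z forward; pixel columns grow to the right and rows downward; lengths in m; the calibration is good to about 2 mm. A picture is of the moment at which its call begins. There is no depth.
- robot.close_job(): hands the job in, once; it reports no verdict.
Trained networks look in a picture, given as the dict that the camera call returned (one of the last four; its "shot" number tells which), for a name from the list of things; names that differ only in an ending like _2 or _b are one class to them, and where a whole thing is asked for, a point or a joint stands for the part that bears it (a point fixed in the world has none). Each returns a list of dicts, best first, with "score" (0 to 1); they miss things now and then, are a little off and sometimes report something else, mostly with a low value. They report only what shows in the picture. A call takes as long as a camera call.
- robot.recognise(thing, picture): "box" ([centre column, centre row, width, height] as shares, 0 to 1, of the picture: columns of its width, rows of its height, round what is visible of it).
- robot.pinpoint(thing, picture): "position" ([row, column] as shares, 0 to 1, of the picture: columns of its width, rows of its height: a listed point, or the origin of a listed thing).
The state is a dict: "t": time; "q": joint angles; "dq": joint speeds; "joint_torque": joint torques, N m; "tool_pos": TCP position; "orientation": TCP orientation; "force": force on the tool from outside, world axes, zero at the start; "wrist_torque": the same for the moment, N m; "opening": finger opening in m.
Only numpy, scipy, OpenCV 4.12 (cv2) and the standard library are available. Lean on these libraries where they do the work, as an engineer would, in place of code of your own. Each camera call takes 0.05 s, during which the arm holds its last target.

## Working session

There is one attempt and no reset: what is moved stays moved. The work goes in short steps, Python scripts to look and compute and a tool call to move; the robot and the scene stay as the last step left them, time stands still between calls to the robot, and variables do not carry over. Pictures are saved under pics/ and viewed, and the job is handed in when it is done.

Besides the shell and the picture viewer there is one more tool, called after "Call:" as a command line: name --argument value ..., lists and objects as JSON in quotes. jog_arm: Moves the arm, as the interface text tells. Its arguments: {"type":"object","properties":{"commands":{"type":"array"},"grip_force":{"type":"number"}},"required":["commands"]}

```bash
mkdir -p pics; cat > h.py <<'E'
import numpy as np, cv2
from plant import robot
def K(p):
    f=p["img"].shape[0]/2/np.tan(np.radians(p["vfov"])/2); return f,p["cx"],p["cy"]
def proj(p,X):
    f,cx,cy=K(p);E=np.array(p["extrinsics"]);c=E[:3,:3]@np.array(X)+E[:3,3]
    return np.array([cx+f*c[0]/c[2],cy+f*c[1]/c[2]])
def back(p,uv,z):
    f,cx,cy=K(p);E=np.array(p["extrinsics"]);R=E[:3,:3];o=-R.T@E[:3,3]
    d=R.T@np.array([(uv[0]-cx)/f,(uv[1]-cy)/f,1]);return o+d*(z-o[2])/d[2]
E
python3 - <<'E'
from h import *
import pickle
for n in("top","side"):
    p=robot.read_camera(n);pickle.dump(p,open(n+"0.pkl","wb"));cv2.imwrite(f"pics/{n}0.png",cv2.resize(p["img"],(800,600),interpolation=cv2.INTER_CUBIC))
    print(n,p["vfov"],p["cx"],p["cy"],np.round(p["extrinsics"],3).tolist(),{k for k in p})
    for t,z in [("seat",.012),("fence",.023),("end_stop",.024),("bridge",.037),("foot_plate",.012),("lever_pivot",.034),("lever_knob",.034),("drilled_foot",0),("sleeve_a",0),("sleeve_b",0),("hammer",0),("prop_nut",0),("chisel",0),("spanner",0)]:
        for r in robot.pinpoint(t,p)[:2]:
            v,u=r["position"];uv=(u*512,v*384);print(t,round(r["score"],2),np.round(uv,1),np.round(back(p,uv,z),4))
print(robot.read_state())
E
```

```text
top 45.644402755132404 251.92855991854708 183.57511190763321 [[-0.015, -1.0, -0.001, 0.045], [-0.983, 0.015, -0.182, 0.648], [0.182, -0.002, -0.983, 1.125], [0.0, 0.0, 0.0, 1.0]] {'img', 'vfov', 'cy', 'shot', 'cx', 'extrinsics'}
seat 0.88 [280.9 177.2] [ 0.6738 -0.0435  0.012 ]
seat 0.39 [280.2 223.6] [ 0.5481 -0.0384  0.012 ]
fence 0.87 [258.7 198. ] [0.6161 0.0177 0.023 ]
fence 0.21 [192.3 164.7] [0.7096 0.1953 0.023 ]
end_stop 0.86 [283.1 154.6] [ 0.7337 -0.0503  0.024 ]
bridge 0.63 [277.8 159.9] [ 0.7161 -0.0349  0.037 ]
foot_plate 0.58 [281.5 222. ] [ 0.5524 -0.0419  0.012 ]
foot_plate 0.41 [261.7 196.8] [0.6209 0.0095 0.012 ]
lever_pivot 0.79 [296.3 185.5] [ 0.6464 -0.0823  0.034 ]
lever_knob 0.52 [334.8 193.8] [ 0.6226 -0.1832  0.034 ]
drilled_foot 0.9 [204.1 214.4] [0.5772 0.1653 0.    ]
drilled_foot 0.67 [166.2 189. ] [0.6481 0.2688 0.    ]
sleeve_a 0.61 [225.4 163.6] [0.7167 0.1073 0.    ]
sleeve_a 0.46 [190.2 164.4] [0.7158 0.2041 0.    ]
sleeve_b 0.61 [225.4 163.6] [0.7167 0.1073 0.    ]
sleeve_b 0.46 [190.2 164.4] [0.7158 0.2041 0.    ]
hammer 0.85 [380.7 264. ] [ 0.4386
[... 1478 characters left out ...]
 0.5436 -0.242   0.    ]
{'t': 1.5, 'q': array([ 1.20662561e+00,  1.30412198e-01,  1.48820686e+00,  6.55369478e-06,
        1.52300609e+00, -8.54279473e-02]), 'dq': array([ 1.02901918e-03, -3.87233273e-04, -1.21147828e-03,  9.45271365e-05,
        2.05854814e-03,  7.46685329e-04]), 'joint_torque': array([-1.44723970e-03, -5.59751093e+01, -4.92044950e+01,  7.66849355e-02,
        2.30872363e-02,  1.46402442e-06]), 'tool_pos': array([0.16507979, 0.57684147, 0.21862416]), 'orientation': array([ 2.50849627e+00,  1.89128981e+00, -4.86881774e-05]), 'force': array([-0.50415828, -1.15877305,  0.04919388]), 'wrist_torque': array([-0.041139  ,  0.03229452,  0.01190544]), 'opening': 0.0928260560201351}
```

View pics/top0.png

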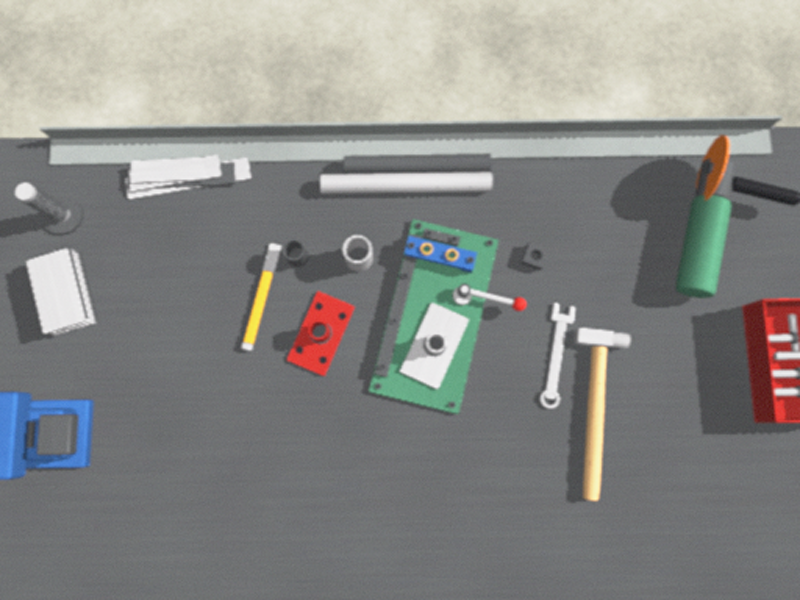

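View pics/side0.png

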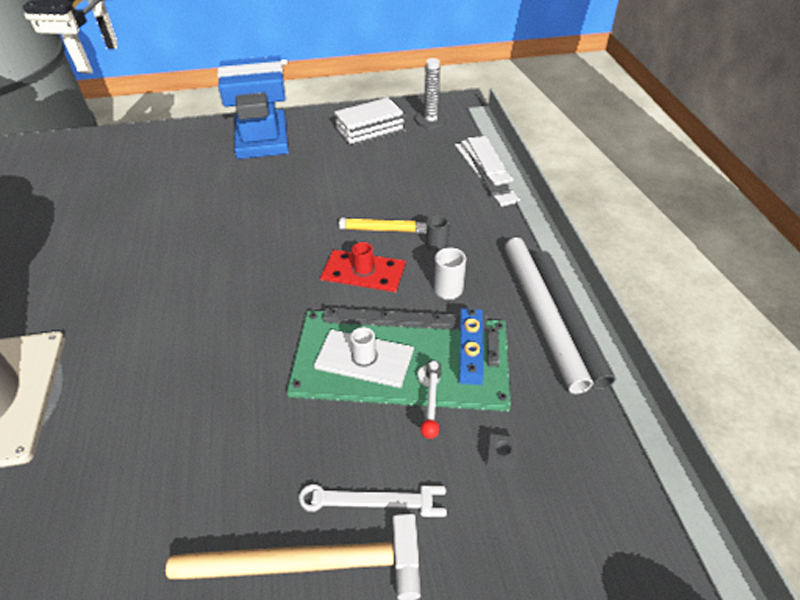

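```bash
python3 - <<'E'
from h import *
import pickle
t=pickle.load(open("top0.pkl","rb"));s=pickle.load(open("side0.pkl","rb"))
a=cv2.resize(t["img"][130:275,215:350],None,fx=4,fy=4,interpolation=cv2.INTER_CUBIC);cv2.imwrite("pics/t0z.png",a)
b=cv2.resize(s["img"][185:290,175:340],None,fx=4.8,fy=4.8,interpolation=cv2.INTER_CUBIC);cv2.imwrite("pics/s0z.png",b)
for p,n in((t,"t"),(s,"s")):
    hsv=cv2.cvtColor(p["img"],cv2.COLOR_BGR2HSV)
    m=cv2.inRange(hsv,(55,80,40),(80,255,255))
    k,l,st,c=cv2.connectedComponentsWithStats(m)
    for i in range(1,k):
        if st[i][4]>100: print(n,st[i],c[i])
E
```

```text
t [ 433  125   35   65 1518] [450.27931489 157.30566535]
t [ 236  141   82  123 3216] [280.63215174 205.74284826]
s [ 184  199  143   64 4096] [256.58447266 235.74145508]
```

View pics/t0z.png

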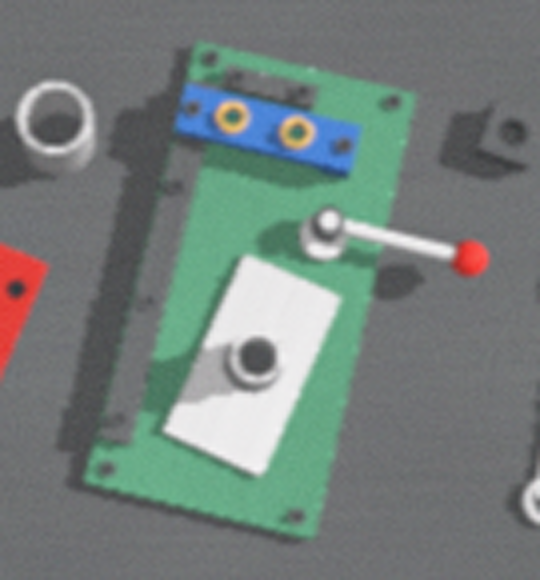

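View pics/s0z.png

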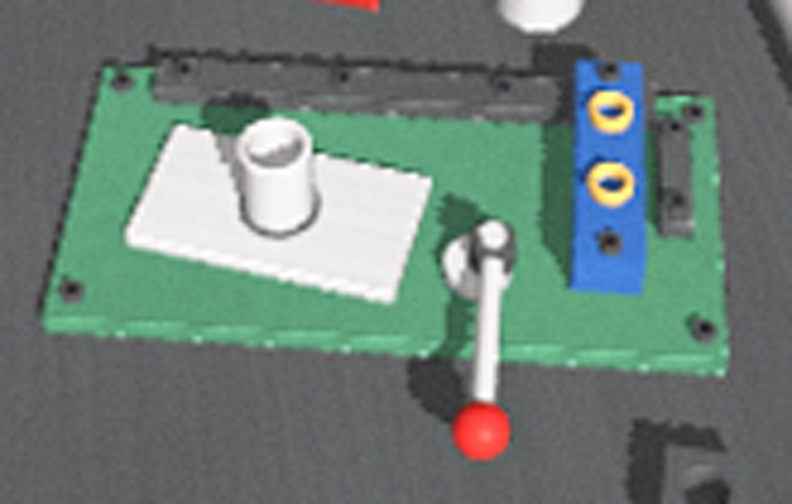

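```bash
cat >> h.py <<'E'
from scipy.optimize import least_squares
def jig2w(j,P):
    x,y,th=j;c,s=np.cos(th),np.sin(th);P=np.atleast_2d(P)
    return np.c_[x+c*P[:,0]-s*P[:,1],y+s*P[:,0]+c*P[:,1],P[:,2]]
def fit(obs,x0,cal=False):
    # obs: list of (pic, P(model), uv)
    def r(j): return np.concatenate([proj(p,jig2w(j,P)[0])-uv for p,P,uv in obs])
    return least_squares(r,x0,loss="soft_l1")
E
python3 - <<'E'
from h import *
import pickle
t=pickle.load(open("top0.pkl","rb"));s=pickle.load(open("side0.pkl","rb"))
T=lambda u,v:((u+.5)/4-.5+215,(v+.5)/4-.5+130)
S=lambda u,v:((u+.5)/4.8-.5+175,(v+.5)/4.8-.5+185)
C=[(.095,.059,.012),(.095,-.096,.012),(-.215,.059,.012),(-.215,-.096,.012)]
ot=[(t,P,np.array(T(*q))) for P,q in zip(C,[(195,42),(415,93),(85,482),(315,535)])]
os=[(s,P,np.array(S(*q))) for P,q in zip(C,[(713,97),(727,356),(105,64),(45,318)])]
kt=[(t,(0,0,.012),(280.9,177.2)),(t,(-.06,.035,.023),(258.7,198)),(t,(.065,0,.024),(283.1,154.6)),(t,(.041,0,.037),(277.8,159.9)),(t,(-.012,-.0564,.034),(296.3,185.5))]
ks=[(s,(0,0,.012),(282.1,221.9)),(s,(-.06,.035,.023),(256,204.3)),(s,(.065,0,.024),(310.2,221.4)),(s,(.041,0,.037),(300.5,216.8)),(s,(-.012,-.0564,.034),(278.2,234.4))]
for n,o in(("t",ot),("s",os),("both",ot+os),("all",ot+os+kt+ks)):
    f=fit(o,[.67,-.04,-.2]);print(n,np.round(f.x,4),np.degrees(f.x[2]),np.round(f.fun,1).tolist())
Q=[(.065,.035,.02),(.065,-.035,.02),(-.065,-.035,.02),(-.065,.035,.02)]
pt=[(t,P,np.array(T(*q))) for P,q in zip(Q,[(243,255),(341,297),(265,474),(164,431)])]
ps=[(s,P,np.array(S(*q))) for P,q in zip(Q,[(432,178),(391,292),(128,235),(180,124)])]
j=fit(ot+os,[.67,-.04,-.2]).x
for n,o in(("t",pt),("s",ps),("both",pt+ps)):
    f=fit(o,[.55,-.04,-.2]);x=f.x
    d=x[:2]-j[:2];c,sn=np.cos(j[2]),np.sin(j[2])
    print("plate",n,np.round(x,4),np.round(f.fun,1).tolist(),"jig",np.round([c*d[0]+sn*d[1],-sn*d[0]+c*d[1],np.degrees(x[2]-j[2])],4))
print("knob",[ (back(p,uv,.034)) for p,uv in((t,T(470,258)),(s,S(482,431)))])
E
```

```text
t [ 0.6732 -0.0312 -0.2541] -14.560433855093102 [-0.1, -0.6, 0.0, -0.3, 0.0, 0.0, -0.0, 1.0]
s [ 0.6755 -0.0313 -0.2541] -14.557817070827086 [-0.0, -0.4, 0.5, 0.3, -0.0, 0.1, -0.5, -0.2]
both [ 0.6747 -0.0313 -0.2542] -14.565671393109753 [-0.0, -1.1, 0.1, -0.8, 0.0, -0.5, 0.0, 0.4, -0.4, -0.4, 0.1, 0.4, -0.4, 0.1, -0.8, -0.2]
all [ 0.6735 -0.0315 -0.2551] -14.614330025381712 [0.1, -0.7, 0.2, -0.4, 0.1, -0.1, 0.0, 0.9, -0.8, -0.2, -0.4, 0.6, -0.8, 0.2, -1.4, -0.1, -4.5, 0.2, 0.0, -3.0, -0.9, -1.0, 2.6, 1.0, 0.3, -0.5, 0.3, -0.3, 1.7, 1.5, 0.8, -1.5, 0.4, -1.0, -1.6, 0.9]
plate t [ 0.5557 -0.0322 -0.4332] [0.2, -0.4, -0.1, -0.3, -0.5, 0.4, 0.3, 0.3] jig [ -0.1148  -0.0309 -10.2565]
plate s [ 0.5585 -0.0331 -0.4522] [0.2, -0.1, 0.6, 0.5, -0.4, -0.3, -0.4, -0.2] jig [ -0.112   -0.031  -11.3455]
plate both [ 0.5572 -0.0326 -0.4417] [0.6, -0.9, 0.2, -0.7, -0.6, -0.1, 0.3, -0.5, -0.4, -0.4, 0.3, 0.3, -1.0, -0.1, -1.2, -0.1] jig [ -0.1133  -0.0309 -10.7413]
knob [array([ 0.62187919, -0.17609754,  0.034     ]), array([ 0.62377861, -0.17670369,  0.034     ])]
```

```bash
cat >> h.py <<'E'
J=np.array([.6745,-.0313,np.radians(-14.57)])
from scipy.spatial.transform import Rotation as Ro
def go(x,y,z,yaw=None):
    """jig mm target, z mm above bench, yaw deg of tool x rel. jig x"""
    s=robot.read_state();R=Ro.from_rotvec(s["orientation"]).as_matrix();p=s["tool_pos"]
    c,sn=np.cos(J[2]),np.sin(J[2]);d=p[:2]-J[:2]
    cy=np.degrees(np.arctan2(R[1,0],R[0,0])-J[2])
    print("t %.2f jig mm %s yawrel %.2f tilt %s q %s F %s Fjig %s op %.4f"%(s["t"],np.round([1e3*(c*d[0]+sn*d[1]),1e3*(-sn*d[0]+c*d[1]),p[2]*1e3],1),cy,np.round(R[:2,2],4),np.round(s["q"],2),np.round(s["force"],1),np.round([c*s["force"][0]+sn*s["force"][1],-sn*s["force"][0]+c*s["force"][1]],1),s["opening"]))
    W=jig2w(J,(x/1e3,y/1e3,z/1e3))[0]
    print(" shift tool mm",np.round(1e3*R.T@(W-p),1), "turn",None if yaw is None else round((cy-yaw+180)%360-180,2))
E
python3 -c "
from h import *
go(-113,-100,219,0)"
```

```text
t 1.50 jig mm [-646.   460.4  218.6] yawrel 88.60 tilt [-0. -0.] q [ 1.21  0.13  1.49  0.    1.52 -0.09] F [-0.5 -1.2  0. ] Fjig [-0.2 -1.2] op 0.0928
 shift tool mm [-5.472e+02  5.466e+02 -4.000e-01] turn 88.6
```

Call:
jog_arm --commands '[-1,0,0,0,7.16,-1,0,0,0,7.16,-1,0,0,0,7.16,-1,0,0,0,7.16,-1,0,0,0,7.16,-1,0,0,0,7.16,-1,0,0,0,7.16,-1,0,0,0,7.16,-1,0,0,0,7.16,-1,0,0,0,7.16,-1,0,0,0,7.16,-1,0,0,0,7.16,-1,0,0,0,2.8]'

```text
t: 2.58
tool_pos: [0.1651, 0.5768, 0.2186]
orientation: [-3.114, 0.413, -0.0]
force: [0.5, 0.2, 0.6]
opening: 0.0934
```

```bash
python3 -c "
from h import *
go(-113,-100,219,0)"
```

```text
t 2.58 jig mm [-646.   460.4  218.6] yawrel -0.55 tilt [0. 0.] q [ 1.21  0.13  1.49 -0.    1.52  1.47] F [0.5 0.2 0.6] Fjig [0.4 0.4] op 0.0934
 shift tool mm [ 5.383e+02  5.553e+02 -4.000e-01] turn -0.55
```

Call:
jog_arm --commands '[-1,0.027,0.0278,0,-0.5,-1,0.027,0.0278,0,0,-1,0.027,0.0278,0,0,-1,0.027,0.0278,0,0,-1,0.027,0.0278,0,0,-1,0.027,0.0278,0,0,-1,0.027,0.0278,0,0,-1,0.027,0.0278,0,0,-1,0.027,0.0278,0,0,-1,0.027,0.0278,0,0,-1,0.027,0.0278,0,0,-1,0.027,0.0278,0,0,-1,0.027,0.0278,0,0,-1,0.027,0.0278,0,0,-1,0.027,0.0278,0,0,-1,0.027,0.0278,0,0,-1,0.027,0.0278,0,0,-1,0.027,0.0278,0,0,-1,0.027,0.0278,0,0,-1,0,0,0,0]'

```text
t: 4.25
tool_pos: [0.5344, -0.0669, 0.218]
orientation: [3.115, -0.395, 0.001]
force: [1.5, 0.1, -0.3]
opening: 0.0926
```

```bash
python3 -c "
from h import *
go(-113,-100,219,0)"
```

```text
t 4.25 jig mm [-126.6  -69.7  218. ] yawrel 0.12 tilt [ 0.0001 -0.0022] q [-0.22 -0.04  1.66 -0.    1.52  0.03] F [ 1.5  0.1 -0.3] Fjig [1.4 0.5] op 0.0926
 shift tool mm [13.5 30.4 -1. ] turn 0.12
```

Call:
jog_arm --commands '[-1,0.0135,0.0304,0,0,-1,0,0,0.035,0,-1,0,0,0.035,0,-1,0,0,0.035,0,-1,0,0,0.035,0,-1,0,0,0.03,0,-1,0,0,0,0,-1,0,0,0,0]'

```text
t: 4.92
tool_pos: [0.5365, -0.0933, 0.0473]
orientation: [-3.117, 0.388, 0.007]
force: [0.1, -0.2, 0.8]
opening: 0.0932
```

```bash
python3 -c "
from h import *
go(-113,-98,16,0)
p=robot.read_camera('side');cv2.imwrite('pics/s1.png',cv2.resize(p['img'][130:330,130:390],None,fx=3,fy=3,interpolation=cv2.INTER_CUBIC))"
```

```text
t 4.92 jig mm [-117.9  -94.7   47.3] yawrel 0.38 tilt [-0.0042  0.0012] q [-0.27  0.14  1.81  0.    1.2  -0.02] F [ 0.1 -0.2  0.8] Fjig [ 0.2 -0.2] op 0.0932
 shift tool mm [ 5.   3.3 31.3] turn 0.38
```

View pics/s1.png

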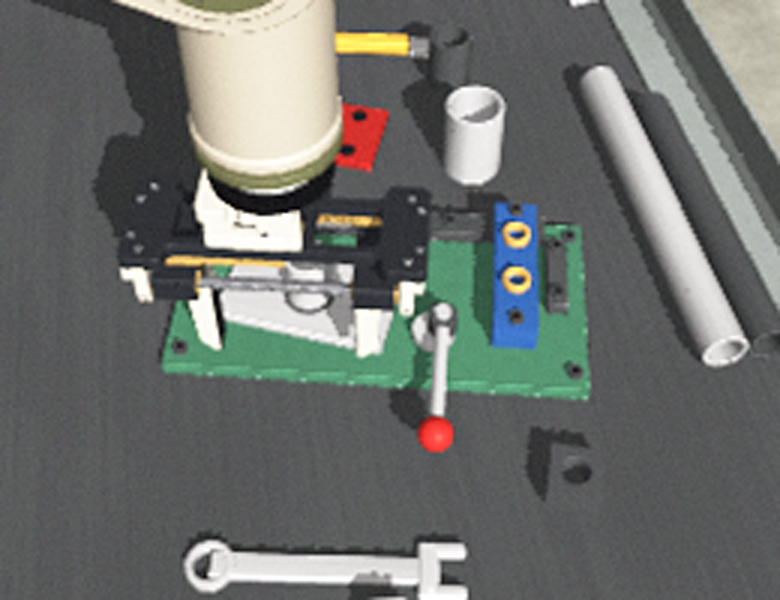

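Call:
jog_arm --commands '[-1,0.005,0.003,0.016,0.4,-1,0,0,0.0155,0,-1,0,0,0,0,-1,0,0,0,0]'

```text
t: 5.3
tool_pos: [0.5435, -0.0983, 0.0192]
orientation: [3.116, -0.399, 0.003]
force: [-0.2, -0.3, 0.7]
opening: 0.0932
```

```bash
python3 -c "
from h import *
go(-113,-44,16,0)"
```

```text
t 5.30 jig mm [-109.9  -97.8   19.2] yawrel -0.02 tilt [ 0.0019 -0.0005] q [-0.27  0.19  1.8   0.    1.14 -0.02] F [-0.2 -0.3  0.7] Fjig [-0.1 -0.4] op 0.0932
 shift tool mm [ -3.1 -53.8   3.2] turn -0.02
```

Call:
jog_arm --commands '[-1,-0.003,0,0.0025,0,-1,0,0,0,0,-1,0,-0.003,0,0,-1,0,-0.003,0,0,-1,0,-0.003,0,0,-1,0,-0.003,0,0,-1,0,-0.003,0,0,-1,0,-0.003,0,0,-1,0,-0.003,0,0,-1,0,-0.003,0,0,-1,0,-0.003,0,0,-1,0,-0.003,0,0,-1,0,-0.003,0,0,-1,0,-0.003,0,0,-1,0,-0.003,0,0,-1,0,0,0,0]'

```text
t: 6.63
tool_pos: [0.5492, -0.0593, 0.0147]
orientation: [3.116, -0.398, -0.001]
force: [-0.0, -3.0, 2.3]
opening: 0.0929
```

```bash
python3 -c "
from h import *
go(-113,-44,16,0)
p=robot.read_camera('side');cv2.imwrite('pics/s2.png',cv2.resize(p['img'][150:290,160:345],None,fx=4,fy=4,interpolation=cv2.INTER_CUBIC))"
```

```text
t 6.63 jig mm [-114.2  -58.6   14.7] yawrel 0.01 tilt [-0.0005 -0.0002] q [-0.2   0.2   1.8  -0.    1.14  0.05] F [-0.  -3.   2.3] Fjig [ 0.7 -2.9] op 0.0929
 shift tool mm [  1.2 -14.6  -1.3] turn 0.01
```

View pics/s2.png

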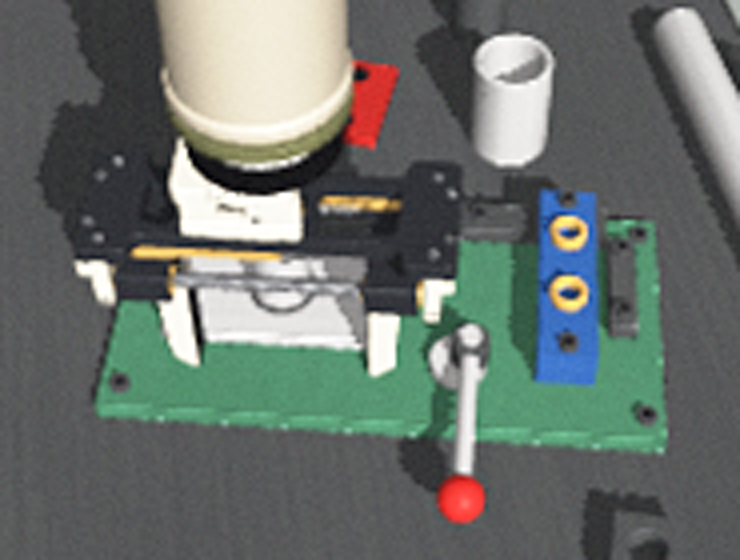

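Call:
jog_arm --commands '[-1,0,-0.0015,-0.001,0,-1,0,-0.0015,0,0,-1,0,-0.0015,0,0,-1,0,-0.0015,0,0,-1,0,-0.0015,0,0,-1,0,-0.0015,0,0,-1,0,-0.0015,0,0,-1,0,-0.0015,0,0,-1,0,-0.0015,0,0]'

```text
t: 7.43
tool_pos: [0.5525, -0.0464, 0.0155]
orientation: [3.116, -0.399, -0.001]
force: [-4.6, -7.4, -1.4]
opening: 0.0929
```

```bash
python3 -c "
from h import *
go(-113,-44,16,0)"
```

```text
t 7.43 jig mm [-114.3  -45.3   15.5] yawrel -0.02 tilt [-0.0004 -0.    ] q [-0.18  0.2   1.8  -0.    1.14  0.08] F [-4.6 -7.4 -1.4] Fjig [-2.6 -8.3] op 0.0929
 shift tool mm [ 1.3 -1.3 -0.5] turn -0.02
```

Call:
jog_arm --commands '[-1,0,-0.001,0,0,-1,0,-0.001,0,0]'

```text
t: 7.6
tool_pos: [0.5525, -0.0461, 0.0155]
orientation: [3.113, -0.399, -0.002]
force: [-5.1, -12.6, -0.7]
opening: 0.0931
```

```bash
python3 -c "
from h import *
go(-113,-44,16,0)"
```

```text
t 7.60 jig mm [-114.4  -45.    15.5] yawrel -0.04 tilt [-0.0016 -0.0025] q [-0.17  0.2   1.8  -0.    1.14  0.08] F [ -5.1 -12.6  -0.7] Fjig [ -1.8 -13.5] op 0.0931
 shift tool mm [ 1.4 -1.  -0.5] turn -0.04
```

Call:
jog_arm --commands '[-1,0,-0.001,0,0,-1,0,0,0,0,-1,0,0,0,0]'

```text
t: 7.85
tool_pos: [0.5524, -0.046, 0.0155]
orientation: [3.112, -0.4, -0.003]
force: [-5.6, -13.5, 1.1]
opening: 0.0928
```

```bash
python3 -c "
from h import *
go(-113,-44,16,0)
p=robot.read_camera('side');cv2.imwrite('pics/s3.png',cv2.resize(p['img'][150:290,160:345],None,fx=4,fy=4,interpolation=cv2.INTER_CUBIC))"
```

```text
t 7.85 jig mm [-114.4  -44.9   15.5] yawrel -0.07 tilt [-0.0021 -0.0034] q [-0.17  0.21  1.8  -0.    1.14  0.08] F [ -5.6 -13.5   1.1] Fjig [ -2.  -14.4] op 0.0928
 shift tool mm [ 1.4 -0.9 -0.5] turn -0.07
```

View pics/s3.png

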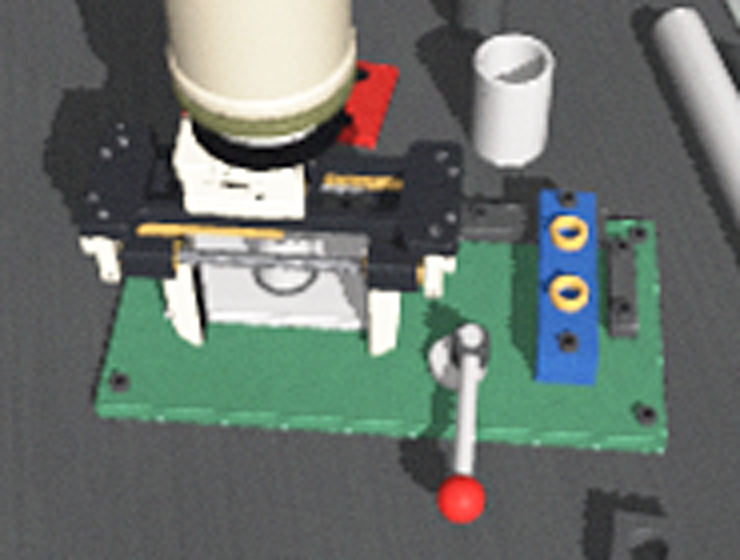

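Call:
jog_arm --commands '[-1,0,0.008,0,0,-1,0,0.008,0,0,-1,0,0,-0.03,0,-1,0,0,-0.04,0,-1,0,0,-0.04,0,0.3,-0.02,0.02,-0.02,-7.16,0.3,0,0,0,-7.16,0.3,0,0,0,-7.16,0.3,0,0,0,-7.16,0.3,0,0,0,-7.16,0.3,0,0,0,-7.16,0.3,0,0,0,-7.16,0.3,0,0,0,-7.16,0.3,0,0,0,-7.16,0.3,0,0,0,-7.16,0.3,0,0,0,-7.16,0.3,0,0,0,-7.16,0.3,0,0,0,-4,0.3,0,0,0,0]'

```text
t: 9.48
tool_pos: [0.5254, -0.0733, 0.1461]
orientation: [2.483, 1.924, 0.002]
force: [0.9, 0.3, -0.5]
opening: 0.0324
```

```bash
python3 -c "
from h import *
go(-205,-4,130,90)
p=robot.read_camera('side');cv2.imwrite('pics/s4.png',cv2.resize(p['img'][150:290,160:345],None,fx=4,fy=4,interpolation=cv2.INTER_CUBIC))
p=robot.read_camera('top');cv2.imwrite('pics/t4.png',cv2.resize(p['img'][130:275,215:350],None,fx=4,fy=4,interpolation=cv2.INTER_CUBIC))"
```

```text
t 9.48 jig mm [-133.7  -78.1  146.1] yawrel 90.10 tilt [0.0012 0.0006] q [-0.24 -0.01  1.77  0.    1.38 -1.55] F [ 0.9  0.3 -0.5] Fjig [0.8 0.6] op 0.0324
 shift tool mm [ 74.3 -71.1  16.1] turn 0.1
```

View pics/s4.png

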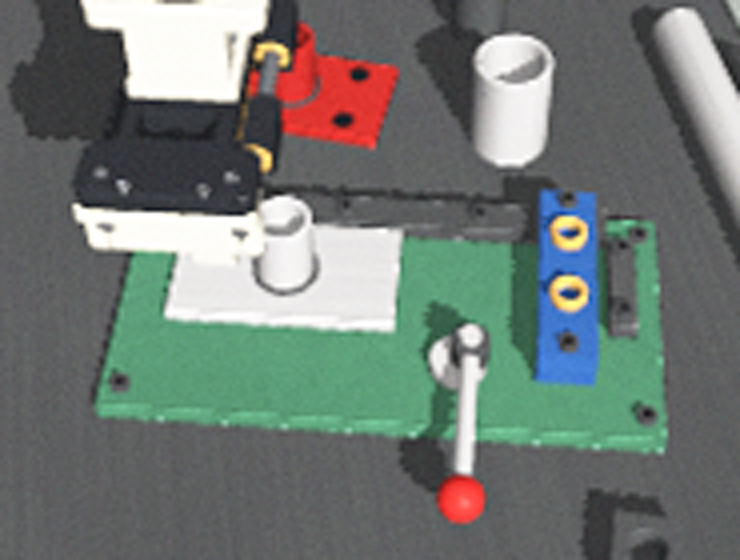

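View pics/t4.png

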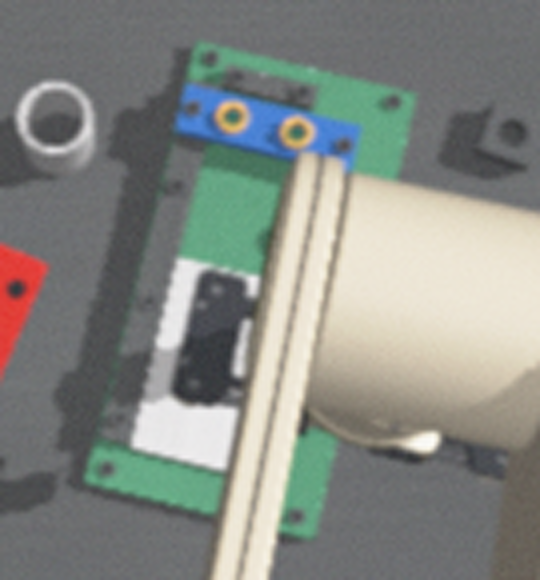

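```bash
python3 -c "
from h import *
import pickle
p=pickle.load(open('side0.pkl','rb'));t=pickle.load(open('top0.pkl','rb'))
c,s=np.cos(J[2]),np.sin(J[2])
def pr(P,uv):
    w=back(P,uv,.02);d=w[:2]-J[:2];print(np.round([1e3*(c*d[0]+s*d[1]),1e3*(-s*d[0]+c*d[1])],1))
for q in[(165,316),(395,326),(402,230)]: pr(p,((q[0]+.5)/4-.5+160,(q[1]+.5)/4-.5+150))
for q in[(131,446),(180,260),(225,470)]: pr(t,((q[0]+.5)/4-.5+215,(q[1]+.5)/4-.5+130))
"
```

```text
[-184.7  -39.5]
[-54.2 -37.6]
[-55.   33.5]
[-186.6   34.9]
[-59.   32.6]
[-187.2  -28.6]
```

Call:
jog_arm --commands '[0.3,0.0245,-0.0245,0,0,0.3,0.0245,-0.0245,0,0,0.3,0.0245,-0.0245,0,0,0.3,0,0,0,0,0.3,0,0,0.035,0,0.3,0,0,0.035,0,0.3,0,0,0.035,0,0.3,0,0,0,0,0.3,0,0,0,0]'

```text
t: 10.33
tool_pos: [0.4706, 0.0164, 0.0393]
orientation: [-2.486, -1.916, 0.006]
force: [0.7, 0.2, 1.0]
opening: 0.0325
```

```bash
python3 -c "
from h import *
go(-207,-5,16,90)"
```

```text
t 10.33 jig mm [-209.4   -5.1   39.3] yawrel 89.80 tilt [-0.0048  0.0005] q [-0.07 -0.05  2.01  0.    1.18 -1.39] F [0.7 0.2 1. ] Fjig [0.6 0.3] op 0.0325
 shift tool mm [ 0.2  2.5 23.3] turn -0.2
```

Call:
jog_arm --commands '[0.3,0,0,0.012,0,0.3,0,0,0.01,0,0.3,0,0,0,0,0.3,0,0,0,0]'

```text
t: 10.67
tool_pos: [0.4732, 0.0162, 0.0197]
orientation: [2.487, 1.919, 0.001]
force: [0.4, -0.1, 0.0]
opening: 0.0324
```

```bash
python3 -c "
from h import *
go(-80,-5,16,90)"
```

```text
t 10.67 jig mm [-206.8   -4.7   19.7] yawrel 89.87 tilt [ 0.0009 -0.    ] q [-0.07 -0.01  2.02  0.    1.13 -1.39] F [ 0.4 -0.1  0. ] Fjig [0.4 0. ] op 0.0324
 shift tool mm [ -0.  126.8   3.9] turn -0.13
```

Call:
jog_arm --commands '[0.3,0,0,0.002,0,0.3,0,0,0,0,0.3,0,0.003,0,0,0.3,0,0.003,0,0,0.3,0,0.003,0,0,0.3,0,0.003,0,0,0.3,0,0.003,0,0,0.3,0,0.003,0,0,0.3,0,0.004,0,0,0.3,0,0.004,0,0,0.3,0,0.004,0,0,0.3,0,0.004,0,0,0.3,0,0.004,0,0,0.3,0,0.004,0,0]'

```text
t: 11.83
tool_pos: [0.5117, 0.0059, 0.0162]
orientation: [-2.485, -1.918, 0.005]
force: [-8.2, 2.4, 6.4]
opening: 0.0328
```

```bash
python3 -c "
from h import *
go(-80,-5,16,90)
p=robot.read_camera('side');cv2.imwrite('pics/s5.png',cv2.resize(p['img'][150:290,160:345],None,fx=4,fy=4,interpolation=cv2.INTER_CUBIC))"
```

```text
t 11.83 jig mm [-166.9   -4.9   16.2] yawrel 89.90 tilt [-0.0041  0.0006] q [-0.09  0.1   1.91  0.    1.13 -1.4 ] F [-8.2  2.4  6.4] Fjig [-8.6  0.2] op 0.0328
 shift tool mm [ 0.1 86.9 -0.2] turn -0.1
```

View pics/s5.png

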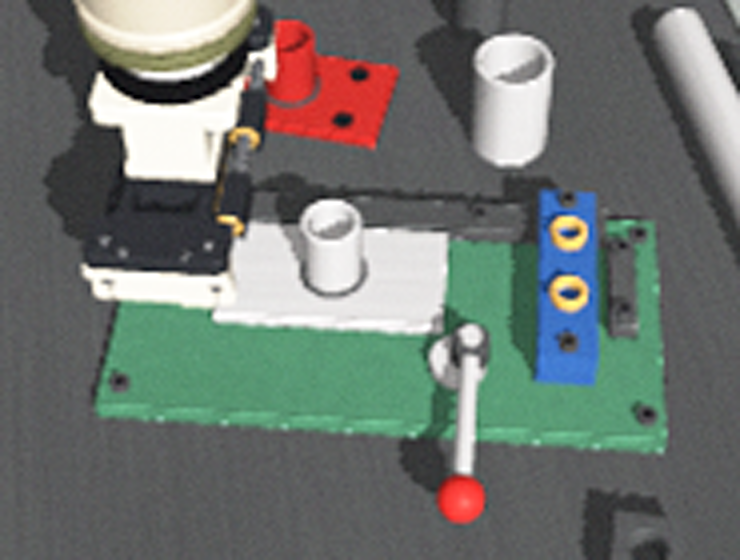

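Call:
jog_arm --commands '[0.3,0,0.004,0,0,0.3,0,0.004,0,0,0.3,0,0.004,0,0,0.3,0,0.004,0,0,0.3,0,0.004,0,0,0.3,0,0.004,0,0,0.3,0,0.004,0,0,0.3,0,0.004,0,0,0.3,0,0.004,0,0,0.3,0,0.004,0,0,0.3,0,0.004,0,0]'

```text
t: 12.8
tool_pos: [0.5544, -0.0053, 0.016]
orientation: [-2.485, -1.918, 0.004]
force: [-6.9, 1.1, 5.5]
opening: 0.0321
```

```bash
python3 -c "
from h import *
go(-80,-5,16,90)
p=robot.read_camera('side');cv2.imwrite('pics/s6.png',cv2.resize(p['img'][150:290,160:345],None,fx=4,fy=4,interpolation=cv2.INTER_CUBIC))"
```

```text
t 12.80 jig mm [-122.8   -5.1   16. ] yawrel 89.89 tilt [-0.0037  0.0005] q [-0.1   0.21  1.79  0.    1.15 -1.42] F [-6.9  1.1  5.5] Fjig [-6.9 -0.7] op 0.0321
 shift tool mm [ 0.2 42.8 -0.1] turn -0.11
```

View pics/s6.png

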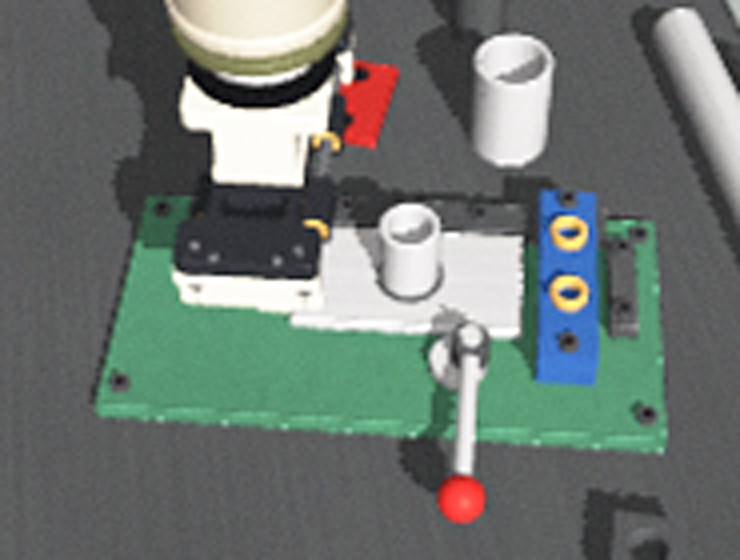

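Call:
jog_arm --commands '[0.3,0,0.004,0,0,0.3,0,0.004,0,0,0.3,0,0.004,0,0,0.3,0,0.004,0,0,0.3,0,0.004,0,0,0.3,0,0.004,0,0,0.3,0,0.004,0,0,0.3,0,0.004,0,0,0.3,0,0.004,0,0,0.3,0,0.003,0,0]'

```text
t: 13.68
tool_pos: [0.5924, -0.0153, 0.0159]
orientation: [-2.485, -1.918, 0.003]
force: [-6.6, 1.1, 3.2]
opening: 0.0321
```

```bash
python3 -c "
from h import *
go(-72.5,-5,16,90)"
```

```text
t 13.68 jig mm [-83.4  -5.2  15.9] yawrel 89.89 tilt [-0.0029  0.0002] q [-0.11  0.3   1.68 -0.    1.16 -1.43] F [-6.6  1.1  3.2] Fjig [-6.7 -0.6] op 0.0321
 shift tool mm [ 0.2 10.9 -0.1] turn -0.11
```

Call:
jog_arm --commands '[0.3,0,0.002,0,0,0.3,0,0.002,0,0,0.3,0,0.002,0,0,0.3,0,0.0015,0,0]'

```text
t: 14.02
tool_pos: [0.5995, -0.0172, 0.0159]
orientation: [-2.485, -1.918, 0.004]
force: [-6.6, 1.0, 3.1]
opening: 0.0328
```

```bash
python3 -c "
from h import *
go(-72.5,-5,16,90)"
```

```text
t 14.02 jig mm [-76.2  -5.2  15.9] yawrel 89.89 tilt [-0.0031  0.0003] q [-0.11  0.32  1.66 -0.    1.17 -1.43] F [-6.6  1.   3.1] Fjig [-6.6 -0.7] op 0.0328
 shift tool mm [ 0.2  3.7 -0.1] turn -0.11
```

Call:
jog_arm --commands '[0.3,0,0.0015,0,0,0.3,0,0.0015,0,0]'

```text
t: 14.18
tool_pos: [0.6019, -0.0178, 0.0159]
orientation: [-2.485, -1.918, 0.005]
force: [-14.6, 2.3, 9.5]
opening: 0.0324
```

```bash
python3 -c "
from h import *
go(-72.5,-5,16,90)"
```

```text
t 14.18 jig mm [-73.7  -5.2  15.9] yawrel 89.89 tilt [-0.0041  0.0005] q [-0.11  0.32  1.65  0.    1.17 -1.43] F [-14.6   2.3   9.5] Fjig [-14.7  -1.4] op 0.0324
 shift tool mm [ 0.2  1.2 -0.1] turn -0.11
```

Contact with the stop (force doubled). I'll press a little more to confirm.

Call:
jog_arm --commands '[0.3,0,0.001,0,0,0.3,0,0.001,0,0,0.3,0,0,0,0]'

```text
t: 14.43
tool_pos: [0.6019, -0.0178, 0.0158]
orientation: [-2.482, -1.916, 0.009]
force: [-18.5, 3.2, 12.8]
opening: 0.0327
```

```bash
python3 -c "
from h import *
go(-72.5,-5,16,90)
p=robot.read_camera('side');cv2.imwrite('pics/s7.png',cv2.resize(p['img'][150:290,160:345],None,fx=4,fy=4,interpolation=cv2.INTER_CUBIC))"
```

```text
t 14.43 jig mm [-73.6  -5.2  15.8] yawrel 89.90 tilt [-0.0083  0.0013] q [-0.11  0.33  1.65  0.    1.17 -1.43] F [-18.5   3.2  12.8] Fjig [-18.7  -1.6] op 0.0327
 shift tool mm [ 0.2  1.1 -0.2] turn -0.1
```

View pics/s7.png

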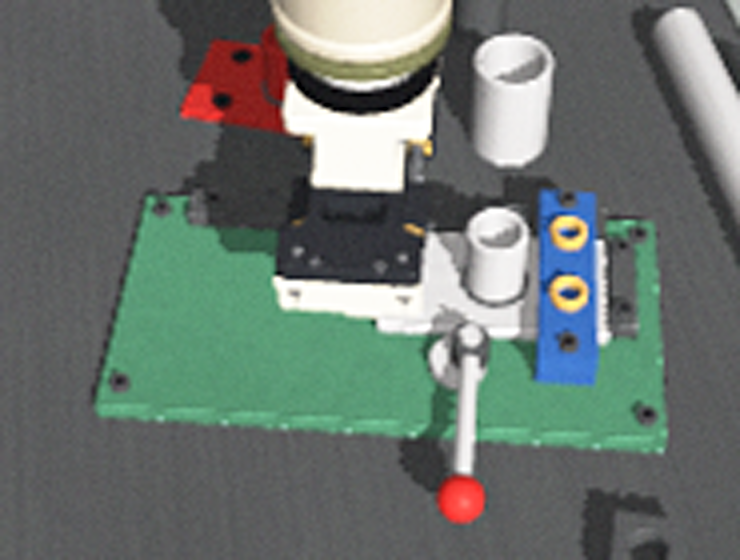

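```bash
sed -i 's/^J=.*/J=np.array([.6728,-.0333,np.radians(-14.57)])/' h.py
```

Call:
jog_arm --commands '[0.3,0,-0.006,0,0,0.3,0,-0.01,0,0,0.3,0,-0.01,-0.02,0,0.3,0,0,-0.04,0,0.3,0,0,-0.04,0,1,0,0,-0.01,0,1,0,0,0,0,1,0,0,0,0]'

```text
t: 15.15
tool_pos: [0.5814, -0.0121, 0.1275]
orientation: [2.485, 1.918, 0.003]
force: [-0.6, 0.3, -1.1]
opening: 0.0171
```

```bash
python3 -c "
from h import *
go(12,-119,120,89.2)
p=robot.read_camera('side');cv2.imwrite('pics/s8.png',cv2.resize(p['img'][150:290,160:345],None,fx=4,fy=4,interpolation=cv2.INTER_CUBIC))
for r in robot.pinpoint('foot_plate',p)[:2]: print(r,back(p,(r['position'][1]*512,r['position'][0]*384),.012), jig2w(J,(0,0,.012)))
"
```

```text
t 15.15 jig mm [-93.7  -2.5 127.5] yawrel 89.90 tilt [ 0.0028 -0.0004] q [-0.11  0.14  1.65 -0.    1.35 -1.42] F [-0.6  0.3 -1.1] Fjig [-0.6  0.1] op 0.0171
 shift tool mm [-116.3  105.9    7.7] turn 0.7
{'position': [0.582, 0.5533], 'score': 0.94} [ 0.67440879 -0.03716921  0.012     ] [[ 0.6728 -0.0333  0.012 ]]
```

View pics/s8.png

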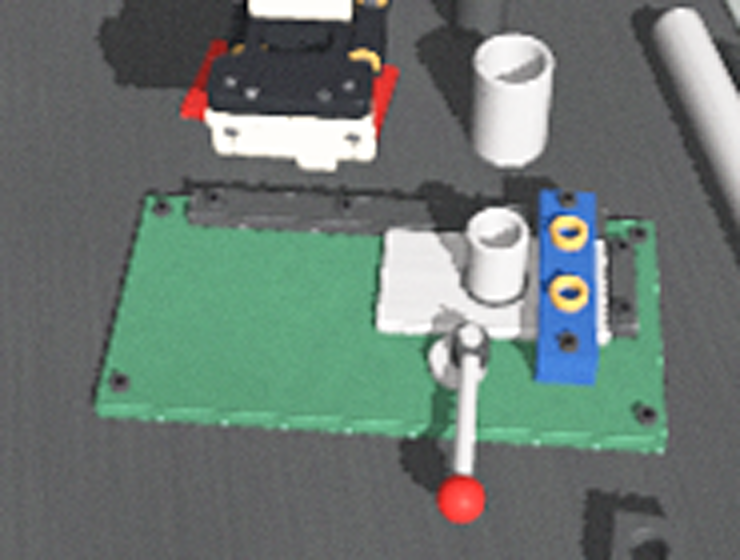

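Call:
jog_arm --commands '[1,-0.029,0.0265,0,0.7,1,-0.029,0.0265,0,0,1,-0.029,0.0265,0,0,1,-0.029,0.0265,0,0,1,0,0,0,0,1,0,0,0.03,0,1,0,0,0.03,0,1,0,0,0,0,1,0,0,0,0]'

```text
t: 16.0
tool_pos: [0.649, -0.1505, 0.0623]
orientation: [-2.493, -1.9, 0.008]
force: [-0.0, -0.1, 0.1]
opening: 0.0004
```

```bash
python3 -c "
from h import *
go(12,-119,24,89.2)
p=robot.read_camera('side');cv2.imwrite('pics/s9.png',cv2.resize(p['img'][150:310,190:375],None,fx=4,fy=3.7,interpolation=cv2.INTER_CUBIC))
"
```

```text
t 16.00 jig mm [   6.4 -119.4   62.3] yawrel 89.20 tilt [-0.008   0.0026] q [-0.3   0.43  1.43  0.    1.3  -1.61] F [-0.  -0.1  0.1] Fjig [-0.  -0.1] op 0.0004
 shift tool mm [ 0.5  5.9 38.2] turn -0.0
```

View pics/s9.png

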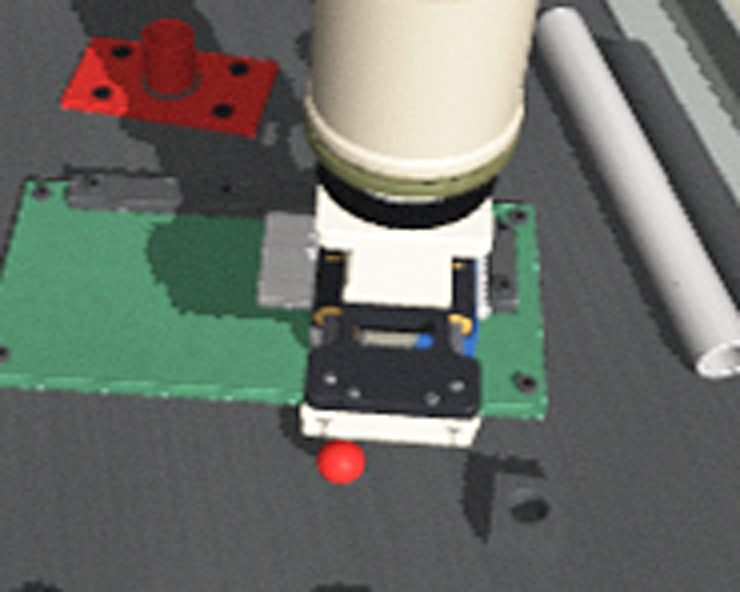

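Call:
jog_arm --commands '[1,0,0.006,0,0,1,0,0,0,0,1,0,0,0.015,0,1,0,0,0.015,0,1,0,0,0.006,0,1,0,0,0,0,1,0,0,0,0]'

```text
t: 16.63
tool_pos: [0.6569, -0.1529, 0.029]
orientation: [-2.497, -1.903, 0.003]
force: [1.0, -0.1, -1.1]
opening: 0.0004
```

```bash
python3 -c "
from h import *
go(0,-119,24,89.2)
"
```

```text
t 16.63 jig mm [  14.7 -119.7   29. ] yawrel 89.20 tilt [-0.0027  0.0008] q [-0.3   0.48  1.42 -0.    1.24 -1.61] F [ 1.  -0.1 -1.1] Fjig [1.  0.2] op 0.0004
 shift tool mm [  0.5 -14.7   5.1] turn -0.0
```

Call:
jog_arm --commands '[1,0,0,0.002,0,1,0,-0.003,0,0,1,0,-0.003,0,0,1,0,-0.003,0,0,1,0,-0.003,0,0,1,0,-0.002,0,0,1,0,0,0,0]'

```text
t: 17.22
tool_pos: [0.6444, -0.1495, 0.0289]
orientation: [2.498, 1.904, 0.0]
force: [0.4, -0.0, 1.0]
opening: 0.0004
```

```bash
python3 -c "
from h import *
go(0,-119,24,89.2)
"
```

```text
t 17.22 jig mm [   1.7 -119.7   28.9] yawrel 89.19 tilt [ 0.0004 -0.0002] q [-0.31  0.45  1.47 -0.    1.23 -1.61] F [ 0.4 -0.   1. ] Fjig [0.4 0.1] op 0.0004
 shift tool mm [ 0.6 -1.8  4.9] turn -0.01
```

Call:
jog_arm --commands '[1,0,0.003,0,0,1,0,0,0.003,0,1,0,0,0.003,0,1,0,0,0,0,1,0,-0.002,0,0,1,0,-0.002,0,0,1,0,0,0,0]'

```text
t: 17.8
tool_pos: [0.6434, -0.1493, 0.0226]
orientation: [2.499, 1.904, 0.0]
force: [0.7, 1.1, -1.0]
opening: 0.0005
```

```bash
python3 -c "
from h import *
go(0,-119,24,89.2)
"
```

```text
t 17.80 jig mm [   0.8 -119.6   22.6] yawrel 89.20 tilt [ 0.0001 -0.0001] q [-0.31  0.45  1.47 -0.    1.22 -1.61] F [ 0.7  1.1 -1. ] Fjig [0.4 1.2] op 0.0005
 shift tool mm [ 0.6 -0.8 -1.4] turn -0.0
```

Call:
jog_arm --commands '[1,0,-0.001,-0.001,0,1,-0.0007,-0.0044,0,4,1,-0.0007,-0.0044,0,4,1,-0.0007,-0.0044,0,4,1,-0.0007,-0.0044,0,4,1,-0.0007,-0.0044,0,4,1,-0.0007,-0.0044,0,4]'

```text
t: 18.38
tool_pos: [0.6175, -0.1418, 0.0242]
orientation: [2.841, 1.338, 0.002]
force: [2.2, -1.3, -1.9]
opening: 0.0003
```

```bash
cat >> h.py <<'E'
def lev(r=62,off=12.5):
    s=robot.read_state();R=Ro.from_rotvec(s["orientation"]).as_matrix();p=s["tool_pos"]
    P=jig2w(J,(-.012,-.0564,0))[0];d=R.T@np.array([P[0]-p[0],P[1]-p[1],0]);print(" pivot in tool mm",np.round(d[:2]*1e3,1),"want",(r,-off))
E
python3 -c "
from h import *
go(0,-119,24,0);lev()
p=robot.read_camera('side');cv2.imwrite('pics/s10.png',cv2.resize(p['img'][150:310,170:355],None,fx=4,fy=3.7,interpolation=cv2.INTER_CUBIC))
"
```

```text
t 18.38 jig mm [ -26.2 -118.9   24.2] yawrel 64.99 tilt [ 0.0014 -0.0005] q [-0.31  0.38  1.56 -0.    1.2  -1.19] F [ 2.2 -1.3 -1.9] Fjig [ 2.4 -0.7] op 0.0003
 shift tool mm [11.  23.8  0.2] turn 64.99
 pivot in tool mm [ 62.7 -13.6] want (62, -12.5)
```

View pics/s10.png

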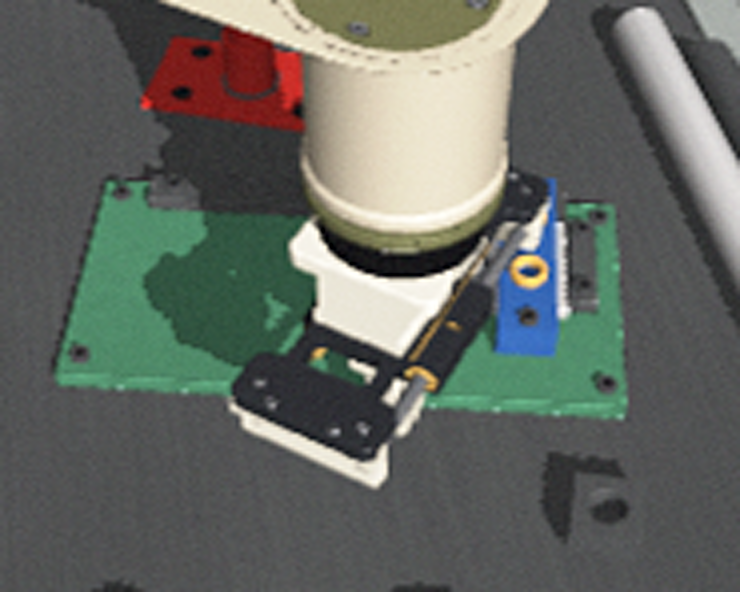

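Call:
jog_arm --commands '[1,-0.0002,-0.0046,0.001,4,1,-0.0007,-0.0044,0,4,1,-0.0007,-0.0044,0,4,1,-0.0007,-0.0044,0,4,1,-0.0007,-0.0044,0,4,1,-0.0007,-0.0044,0,4,1,-0.0007,-0.0044,0,4,1,-0.0007,-0.0044,0,4]'

```text
t: 19.1
tool_pos: [0.5925, -0.1172, 0.0235]
orientation: [3.099, 0.505, 0.001]
force: [0.0, -2.8, 1.3]
opening: 0.0005
```

```bash
python3 -c "
from h import *
go(0,-119,24,0);lev()
"
```

```text
t 19.10 jig mm [ -56.6 -101.4   23.5] yawrel 33.09 tilt [ 0.001  -0.0012] q [-0.28  0.31  1.65 -0.    1.18 -0.6 ] F [ 0.  -2.8  1.3] Fjig [ 0.7 -2.7] op 0.0005
 shift tool mm [37.8 45.7 -0.4] turn 33.09
 pivot in tool mm [ 61.9 -13.3] want (62, -12.5)
```

Call:
jog_arm --commands '[1,-0.0007,-0.005,0,4,1,-0.0007,-0.0045,0,4,1,-0.0007,-0.0044,0,4,1,-0.0007,-0.0044,0,4,1,-0.0007,-0.0044,0,4,1,-0.0007,-0.0044,0,4]'

```text
t: 19.6
tool_pos: [0.584, -0.0923, 0.0235]
orientation: [3.135, -0.15, 0.001]
force: [-1.5, -7.7, 3.2]
opening: 0.0004
```

```bash
python3 -c "
from h import *
go(0,-119,24,0);lev()
p=robot.read_camera('side');cv2.imwrite('pics/s11.png',cv2.resize(p['img'][150:310,150:335],None,fx=4,fy=3.7,interpolation=cv2.INTER_CUBIC))
"
```

```text
t 19.60 jig mm [-71.1 -79.4  23.5] yawrel 9.08 tilt [ 0.0004 -0.0028] q [-0.24  0.28  1.69 -0.    1.17 -0.14] F [-1.5 -7.7  3.2] Fjig [ 0.5 -7.8] op 0.0004
 shift tool mm [64.  50.3 -0.4] turn 9.08
 pivot in tool mm [ 62.  -13.4] want (62, -12.5)
```

View pics/s11.png

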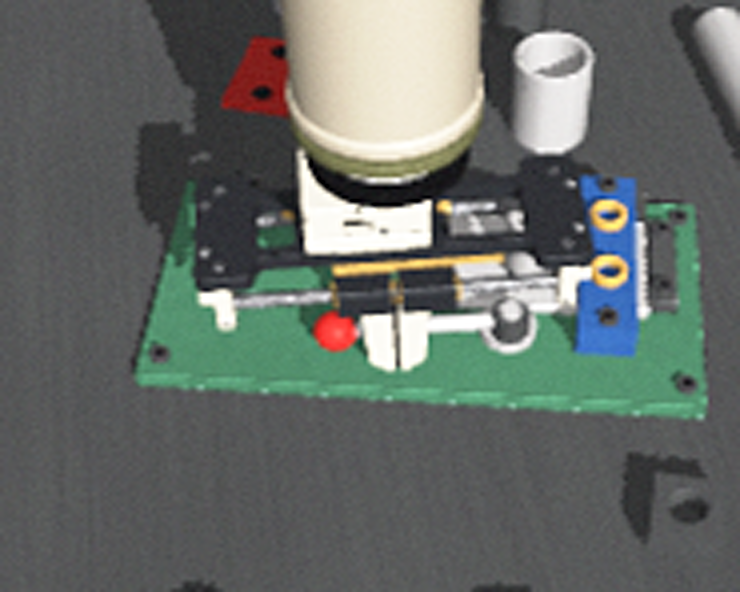

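Call:
jog_arm --commands '[1,-0.0006,-0.0035,0,3,1,-0.0006,-0.0035,0,3,1,-0.0006,-0.0033,0,3]'

```text
t: 19.9
tool_pos: [0.5836, -0.0821, 0.0234]
orientation: [3.114, -0.395, 0.001]
force: [-2.5, -8.6, 3.3]
opening: 0.0005
```

```bash
python3 -c "
from h import *
go(0,-119,24,0);lev()
"
```

```text
t 19.90 jig mm [-74.1 -69.6  23.4] yawrel 0.13 tilt [-0.    -0.003] q [-0.22  0.28  1.69 -0.    1.17  0.03] F [-2.5 -8.6  3.3] Fjig [-0.2 -9. ] op 0.0005
 shift tool mm [74.  49.5 -0.4] turn 0.13
 pivot in tool mm [ 62.1 -13.1] want (62, -12.5)
```

Call:
jog_arm --commands '[1,0,-0.0015,0,0,1,0,0,0,0]'

```text
t: 20.07
tool_pos: [0.5837, -0.0816, 0.0234]
orientation: [3.112, -0.391, 0.0]
force: [-3.9, -13.4, 2.8]
opening: 0.0008
```

```bash
python3 -c "
from h import *
go(0,-119,24,0);lev()
"
```

```text
t 20.07 jig mm [-74.  -69.2  23.4] yawrel 0.26 tilt [-0.0005 -0.0047] q [-0.22  0.28  1.69 -0.01  1.17  0.03] F [ -3.9 -13.4   2.8] Fjig [ -0.4 -13.9] op 0.0008
 shift tool mm [73.8 50.1 -0.3] turn 0.26
 pivot in tool mm [ 62.1 -12.5] want (62, -12.5)
```

Call:
jog_arm --commands '[1,0,-0.0015,0,0,1,0,-0.001,0,0,1,0,0,0,0]'

```text
t: 20.32
tool_pos: [0.5838, -0.0815, 0.0235]
orientation: [3.109, -0.391, -0.001]
force: [-6.7, -22.6, 4.5]
opening: 0.0005
```

```bash
python3 -c "
from h import *
go(0,-119,24,0);lev()
"
```

```text
t 20.32 jig mm [-74.  -69.   23.5] yawrel 0.24 tilt [-0.0015 -0.0076] q [-0.22  0.28  1.69 -0.01  1.17  0.03] F [ -6.7 -22.6   4.5] Fjig [ -0.8 -23.6] op 0.0005
 shift tool mm [73.8 50.3 -0.1] turn 0.24
 pivot in tool mm [ 62.1 -12.4] want (62, -12.5)
```

Hard stop reached. I'll back off, lift clear and check.

Call:
jog_arm --commands '[1,0,0.004,0,0,1,0,0.01,0,0,1,0,0.015,0,0,1,0,0.015,-0.02,0,1,0,0.01,-0.035,0,1,0,0.03,-0.035,0,1,-0.03,0.03,-0.035,0,1,-0.035,0.02,-0.035,0,1,-0.035,0,-0.02,0,1,-0.035,0,0,0,1,-0.035,0,0,0,1,-0.035,0,0,0,1,0,0,0,0,1,0,0,0,0]'

```text
t: 21.48
tool_pos: [0.3699, -0.1445, 0.1834]
orientation: [3.117, -0.392, 0.003]
force: [0.1, 0.1, -0.3]
opening: 0.0007
```

```bash
python3 - <<'E'
from h import *
go(0,-119,24,0)
p=robot.read_camera('side');cv2.imwrite('pics/s12.png',cv2.resize(p['img'][150:290,160:345],None,fx=4,fy=4,interpolation=cv2.INTER_CUBIC))
t=robot.read_camera('top');cv2.imwrite('pics/t12.png',cv2.resize(t['img'],(800,600),interpolation=cv2.INTER_CUBIC))
cv2.imwrite('pics/t12z.png',cv2.resize(t['img'][130:275,215:350],None,fx=4,fy=4,interpolation=cv2.INTER_CUBIC))
E
```

```text
t 21.48 jig mm [-265.2 -183.8  183.4] yawrel 0.23 tilt [ 0.0019 -0.0007] q [-0.5  -0.44  2.06  0.    1.51 -0.25] F [ 0.1  0.1 -0.3] Fjig [0.  0.1] op 0.0007
 shift tool mm [265.1 -63.8 160. ] turn 0.23
```

View pics/s12.png

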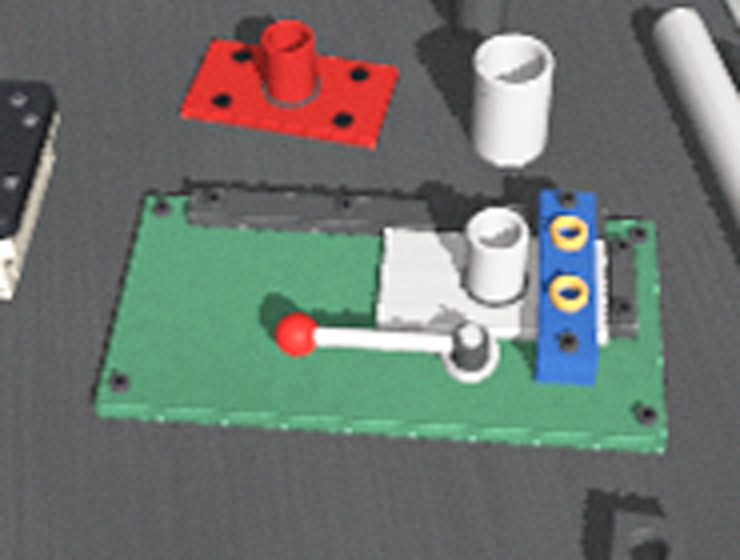

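View pics/t12z.png

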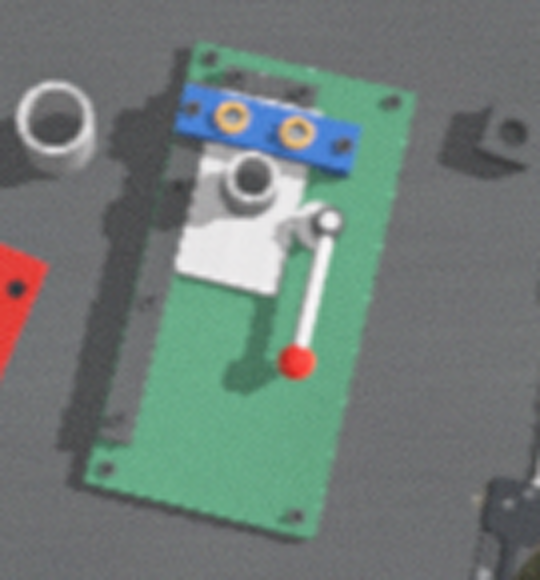

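View pics/t12.png

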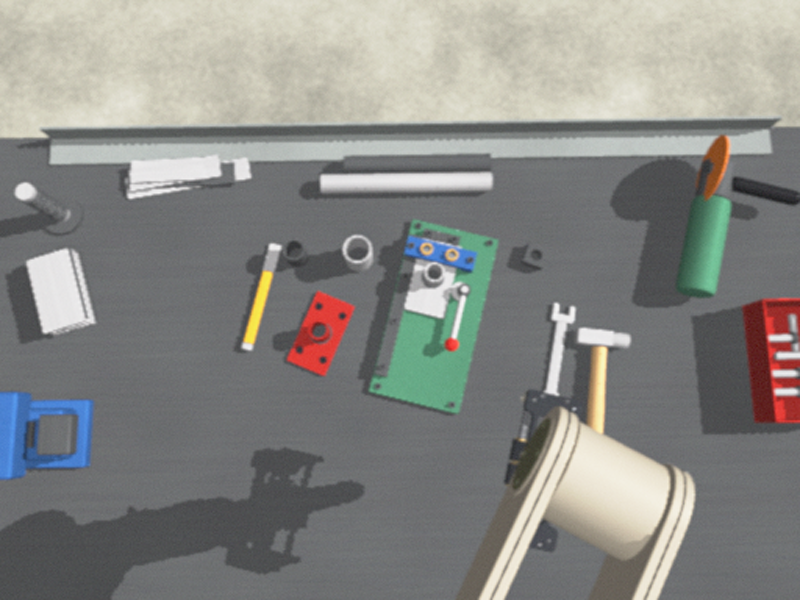

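```bash
python3 - <<'E'
from h import *
import pickle
J0=np.array([.6745,-.0313,np.radians(-14.57)])
p=pickle.load(open('side0.pkl','rb'));t=pickle.load(open('top0.pkl','rb'))
c,s=np.cos(J0[2]),np.sin(J0[2])
def pr(n,P,uv,z):
    w=back(P,uv,z);d=w[:2]-J0[:2];r=np.array([1e3*(c*d[0]+s*d[1]),1e3*(-s*d[0]+c*d[1])]);print(n,np.round(r,1));return r
S=lambda a,b:((a+.5)/4-.5+160,(b+.5)/4-.5+150)
T=lambda a,b:((a+.5)/4-.5+215,(b+.5)/4-.5+130)
pr('tail -y side',p,S(378,325),.02);pr('tail +y side',p,S(385,229),.02)
pr('lead edge',p,S(607,243),.02)
pr('tail t',t,T(176,270),.02);pr('tail t',t,T(275,294),.02)
for n,P,k,h in(('s',p,S(297,335),S(470,333)),('t',t,T(297,362),T(329,219))):
    a=pr('knob',P,k,.034);b=pr('hub top',P,h,.04);print(np.degrees(np.arctan2(*(a-b)[::-1])), np.hypot(*(a-b)))
E
```

```text
tail -y side [-63.7 -37.6]
tail +y side [-65.1  33.6]
lead edge [66.2 31.7]
tail t [-66.2  33.6]
tail t [-66.2 -34.2]
knob [-106.6  -57.9]
hub top [-12.1 -54.5]
-177.93468304930977 94.57534082388135
knob [-108.6  -57.8]
hub top [-12.2 -56.9]
-179.4736386504293 96.42030006474707
```

```bash
python3 -c "
from h import *
print(robot.close_job())"
```

```text
the job is handed in; nothing more can be done
None
```

The foot plate is seated and clamped in the drill jig, and the job is handed in. It took about 21.5 s of the 59 s allowed.

- **Fence:** I pushed the plate sideways with both spread fingers. It squared up against the fence, where the force rose to about 14 N with almost no further movement.
- **End stop:** I slid it along the fence by its tail edge, under the bridge. It stopped against the end stop at about 19 N.
- **Lever:** Only then did I swing the cam lever round with closed fingers. It stopped moving at about 23 N, which I take as the closed stop.

**Last checks,** from both cameras with the arm withdrawn:
- The tail edge is at jig x -64 to -66 mm; the target is -65.
- The plate's long edges are at y about +33.6 and between -34 and -38 mm. That is up to about 3 mm from the nominal ±35 and close to the calibration error. The plate looks square in both views.
- The lever points 178 to 179.5° from jig +x; closed is 180°. The difference is within pixel error.
- Red plate, bright sleeve, nut and other bench items look unmoved. The arm hid part of the hammer and spanner in the last top picture, so I could not see those two fully.

**One disagreement:** positions felt by touch and those from the cameras differed by about 1 to 2.5 mm. I corrected for this before moving the lever.

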